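# Close the bench caliper on a glass tube

## Robot

A 6-joint arm with a two-finger parallel gripper is mounted at the origin on the work surface. World frame = base frame: x ahead of the robot, y to its left, z up, the work surface at z = 0. Lengths are in m, angles in rad, forces in N, time in s.
With the tool pointing down it reaches from about 0.4 to 0.825 m from the base axis. Payload 7 kg.
Tool frame: the origin (TCP) lies on the centre line of the jaws, within the pads' length; the fingertips stand 11 mm ahead of it and the grasp point (between the pads) lies 8 mm behind it; z points along the fingers, y is the direction in which the jaws open and shut (so a half turn about z gives the same grasp; the last joint's range is limited). The gripper opens to 88 mm and grips with 3 to 60 N. Pads are 19 mm wide; open, the fingers measure 130 mm over their backs; the gripper's body (78 mm by 193 mm) begins 47 mm behind the grasp point.
Start: joints at [-0.883, 0.359, 0.012, 0, -1.224, -0.288], TCP at [0.263, -0.622, 0.238] pointing down, gripper open.
Joint ranges: [-3.07, 3.07], [-1.43, 2.12], [-1.02, 1.25], [-3.03, 1.67], [-3.05, -0], [-3.03, 3.03]. Speed limits (rad/s): [2.39, 2.39, 3.01, 3.14, 3.14, 3.14].

## Interface

Orientations are given as [roll, pitch, yaw] about the fixed x, y, z axes, in that order (R = Rz(yaw) Ry(pitch) Rx(roll)).
In Python, from station import * gives the robot as it stands.
- The arm moves only by the tool play_rows, never from a script. Its argument "targets" is a list of rows, each a list of 7 numbers: the turn, a rotation vector about the world's x, y, z in rad, then the shift along the world's x, y, z in m, then the opening, from 0 (shut) to 1 (fully open). A call has 1 to 12 rows; each row shifts and turns the pose as measured when the row begins; what a row does not reach is not made up. A row lasts 1/8 s, in which the tool goes at most 62.5 mm and 10.7 degrees, less where a joint would pass 70% of its speed; a pose out of reach is approached as far as the arm can. A call is refused whole if a number of a shift passes 0.0625 or a number of a turn 0.188, either way. A call with a gripper value outside its range is refused whole. The fingers move at their own pace and stop on an object; "grip_force" is the grip in N (left out, the last holds). Time passes only in rows, so rows that do not move let the fingers close. It gives the time, the measured TCP pose, the force and the opening at its end, in the units of the state.
- get_state(): the state, without advancing time (a new reading comes with each control period).
- grab_frame(name): name is "side" or "top" or "wrist"; returns (picture, depth): 400x640x3 uint8, blue, green, red; 400x640 float32, m along the optical axis (not along the pixel's ray), 0 where there is no reading.
- camera_params(name): a dict with "camera_matrix" (3x3 intrinsics, pixels), "dist" ([k1, k2, p1, p2, k3] as OpenCV has them; the pictures are not rectified), "extrinsics" (4x4, takes a point from world to camera coordinates); the wrist camera has in their place "hand_eye" (4x4, takes a point from camera to tool coordinates, whose origin is the TCP and whose axes are the flange's). Camera axes: x right, y up, looking along -z (the intrinsics and any distortion apply to the point x, -y, -z); pixel columns grow to the right and rows downward; lengths in m; the calibration is good to about 2 mm. A picture is of the moment at which its call begins: read the wrist's pose just before it. camera_params takes no time and is no camera call.
- job_done(): hands the job in, once; it reports no verdict.
The state is a dict: "t": time; "q": joint angles; "qd": joint speeds; "joint_efforts": joint torques, N m; "eef_pos": TCP position; "ee_rot": TCP orientation; "force": force on the tool from outside, world axes, zero at the start; "moment": the same for the moment, N m; "width": finger opening in m.
Only numpy, scipy, OpenCV 4.12 (cv2) and the standard library are available. Lean on these libraries where they do the work, as an engineer would, in place of code of your own. Each camera call takes 0.05 s, during which the arm holds its last target.

## Task

Take the amber glass tube out of the white tray and stand it upright on the dark bed of the bench caliper, midway across, between the two jaws, and let go of it. Then gently push the sliding jaw up to it by the low blue thumb block, without tilting the jaw, until the tube is held snug between both jaws; then leave the caliper with nothing touching it. The glass chips if it is squeezed hard, and the other things on the bench must stay where they are.

Things in the scene. Friction and masses are not known exactly. Their poses are not given: they have to be found in the camera images.
- tube: Amber-brown glass tube with a white band near its top, the part to be measured, standing upright on the tray: 65 mm tall, outside diameter 27 to 30 mm (not known exactly: that is what is measured), 35 to 65 g. Origin at the centre of its foot, z up along the tube. Brittle: the sliding jaw must never press on it with more than 10 N.
- tube_mid (a point): Centre of the amber tube, half-way up (32.5 mm above its foot).
- caliper: Bench caliper, fixed to the bench: grey base plate 90 mm wide, 12 mm thick, from x = -150 to +130 mm. Origin on the bench surface; x is the closing direction (sliding jaw towards anvil), z up. A steel rail 22 mm wide runs on x from -140 to +10 mm, the flat dark bed, 60 mm wide, from +10 to +130 mm; the tops of both are 24 mm above the bench.
- bed (a point): Point on the bed's top, 24 mm above the bench, midway across, x = +38 mm of the caliper: between the open jaws, a good place to stand the tube. The fixed jaw (anvil) is beyond: a blue block 44 mm wide, its knob's top 64 mm above the bench, with a steel face 26 to 54 mm above the bench, set anew each time at x = +67 to +83 mm. Pushed by the sliding jaw, the tube slides along the bed to it.
- jaw: Steel sliding jaw; origin at the centre of its flat working face, which looks along +x of the caliper to the anvil: 24 mm wide, 29 to 41 mm above the bench; the top of the jaw is 54 mm above the bench. It sits with the thumb block on a carriage on the rail. At the start the jaws are 62 to 98 mm apart.
- thumb (a point): Centre of the rear face (towards -x of the caliper) of the blue thumb block: block 12 mm thick along x, 30 mm wide, 29 to 45 mm above the bench; this point lies 95 mm behind the jaw's face, 37 mm above the bench. Push here along +x of the caliper. Behind it lies only the rail (24 mm above the bench).
- carriage (a joint): Travel of the sliding jaw along the caliper's x, in m: 0 fully open, growing as it closes, at most 0.08 (not reached with the tube in). The slide drags with about 4 N and stays where it is left: 4 N moves it free, what is above that presses on the tube. A push of 7 to 11 N in all leaves the tube snug, held with up to about 4 N. A quick first touch on the block can jolt to 8 N.
- jaw_tilt (a joint): Rocking of jaw and thumb block together on the carriage, about a cross axis 30 mm above the bench, in rad: 0 square, positive when the top leans towards the anvil. A spring (2 N m per rad) keeps it square; pushing high up on the jaw, or prying, tilts it. It must stay within 0.04 either way.
- tray: White enamel tray, heavy, 130 x 310 mm, 16 mm tall, floor 4 mm thick; origin at the centre of its underside, long side along its y. Amber tube, green tube and crucible stand on it in a row along y, about 95 mm apart, in any order.
- green_tube_mid (a point): Centre of a green tube, 22 mm diameter, 55 mm tall; leave it alone.
- crucible: Blue ceramic crucible, 42 mm across the top, 38 mm tall, origin at its foot; leave it alone.
- beaker: Beaker, 64 mm across, 85 mm tall, origin at its foot; leave it alone.
- flask: Conical flask, 74 mm across, 104 mm tall, origin at its foot; leave it alone.
- reagent: Amber bottle with black cap, 56 mm across, 110 mm tall, origin at its foot; leave it alone.
- jar: White jar with red cap, 60 mm across, 60 mm tall, origin at its foot; leave it alone.
- dish: White dish, 90 mm across, 16 mm tall, origin at its foot; leave it alone.
- spatula: Spatula with green handle, 160 mm long, lying on the bench; leave it alone.
There are look-alikes about, which are no part of the job. Of the things that look like the tube, the larger one is meant.

How it is judged:
By the outcome, as a careful person would: the job done as asked, in the order asked, and still so for the second after the job is handed in, with the robot touching nothing.
It also fails if it takes over 72 s, if anything falls off the work surface, if the arm or the gripper's body presses on something with over 40 N, if the wrist force passes 120 N, or if a joint passes its speed limit or range.

## Working session

There is one attempt and no reset: what is moved stays moved. The work goes in short steps, Python scripts to look and compute and a tool call to move; the robot and the scene stay as the last step left them, time stands still between calls to the robot, and variables do not carry over. Pictures are saved under pics/ and viewed, and the job is handed in when it is done.

Besides the shell and the picture viewer there is one more tool, called after ">>>" by a JSON object that holds its "op" and its "data". play_rows: Moves the arm, as the interface text tells. Its arguments: {"type":"object","properties":{"targets":{"type":"array","items":{"type":"array","items":{"type":"number"}}},"grip_force":{"type":"number"}},"required":["targets"]}

```bash
ls; mkdir -p pics; cat > a.py <<'E'
from station import *
import cv2, numpy as np
if __name__=="__main__":
    s=get_state(); print({k:np.round(v,4).tolist() for k,v in s.items()})
    for n in ["side","top"]:
        im,d=grab_frame(n); cv2.imwrite(f"pics/{n}0.png",im); np.save(f"{n}0.npy",d)
        p=camera_params(n); print(n,{k:np.round(v,4).tolist() for k,v in p.items()})
    print(camera_params("wrist"))
E
python3 a.py
```

```text
pics
{'t': 0.0, 'q': [-0.8829, 0.3594, 0.0111, -0.0003, -1.2241, -0.2881], 'qd': [-0.0006, -0.0005, -0.0007, 0.0002, -0.0, 0.0019], 'joint_efforts': [0.0001, -58.2725, 29.3044, 6.9971, 0.0067, -0.0001], 'eef_pos': [0.2625, -0.6213, 0.2366], 'ee_rot': [3.1399, -0.0002, -2.742], 'force': [0.0439, -0.8967, 0.6266], 'moment': [-0.0758, -0.0193, 0.0049], 'width': 0.0875}
side {'camera_matrix': [[378.8208, 0.0, 316.0936], [0.0, 378.8208, 200.0025], [0.0, 0.0, 1.0]], 'dist': [-0.0346, 0.0, 0.0, 0.0, 0.0], 'extrinsics': [[-0.9968, -0.0774, -0.0219, 0.6312], [0.0236, -0.5421, 0.84, -0.068], [-0.0769, 0.8368, 0.5421, -0.9942], [0.0, 0.0, 0.0, 1.0]]}
top {'camera_matrix': [[482.9049, 0.0, 319.3029], [0.0, 482.9049, 204.0326], [0.0, 0.0, 1.0]], 'dist': [0.002, 0.0, 0.0, 0.0, 0.0], 'extrinsics': [[0.0227, -0.9997, 0.0043, -0.0345], [0.9896, 0.0231, 0.1421, -0.6421], [-0.1421, 0.001, 0.9898, -1.4855], [0.0, 0.0, 0.0, 1.0]]}
{'camera_matrix': array([[326.84148815,   0.        , 320.50944324],
       [  0.        , 326.84148815, 190.73572848],
       [  0.        ,   0.        ,   1.        ]]), 'dist': array([-0.01975831,  0.        ,  0.        ,  0.        ,  0.        ]), 'hand_eye': array([[ 2.53271127e-04,  9.67958921e-01,  2.51108470e-01,
         6.65620243e-02],
       [ 9.99999959e-01, -2.12092286e-04, -1.91050886e-04,
        -8.39216107e-04],
       [-1.31671240e-04,  2.51108508e-01, -9.67958935e-01,
        -1.46978795e-01],
       [ 0.00000000e+00,  0.00000000e+00,  0.00000000e+00,
         1.00000000e+00]])}
```

View pics/side0.png

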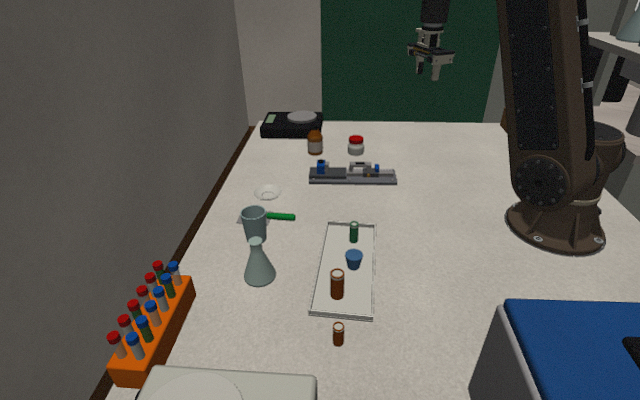

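View pics/top0.png

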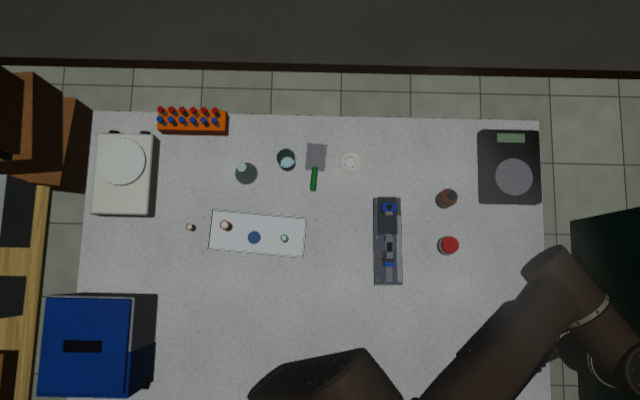

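Candidates for the amber tube: top (225,225) / side (337,284), standing in the tray, and top (190,227) / side (338,334), smaller and on the bare bench. The one in the tray is larger and matches the description. The reagent bottle at side (315,142) is a different thing. I'll enlarge both views to confirm.

```bash
python3 - <<'E'
import cv2,numpy as np
s=cv2.imread("pics/side0.png");t=cv2.imread("pics/top0.png")
a=cv2.resize(s[210:350,300:390],None,fx=4,fy=4,interpolation=cv2.INTER_CUBIC)
b=cv2.resize(t[190:290,360:420],None,fx=5.6,fy=5.6,interpolation=cv2.INTER_CUBIC)
print(a.shape,b.shape)
b=b[:560]; cv2.imwrite("pics/crop1.png",np.hstack([a,b])) 
c=cv2.resize(t[200:265,180:310],None,fx=6,fy=6,interpolation=cv2.INTER_CUBIC);cv2.imwrite("pics/crop2.png",c)
E
```

```text
(560, 360, 3) (560, 336, 3)
```

View pics/crop1.png

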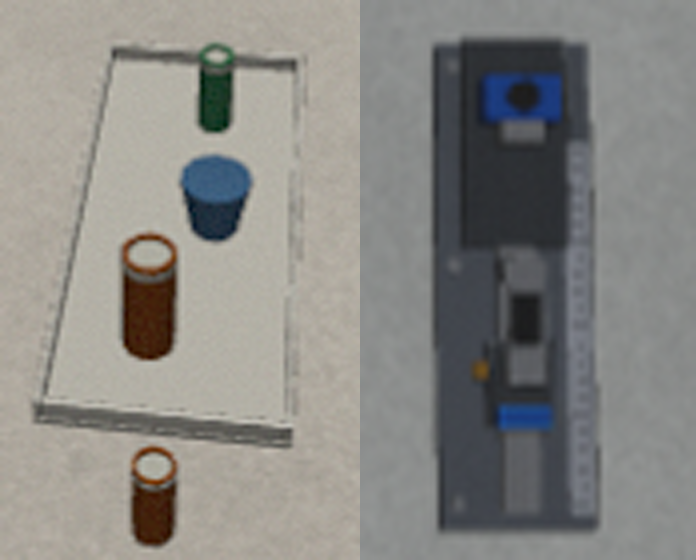

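View pics/crop2.png

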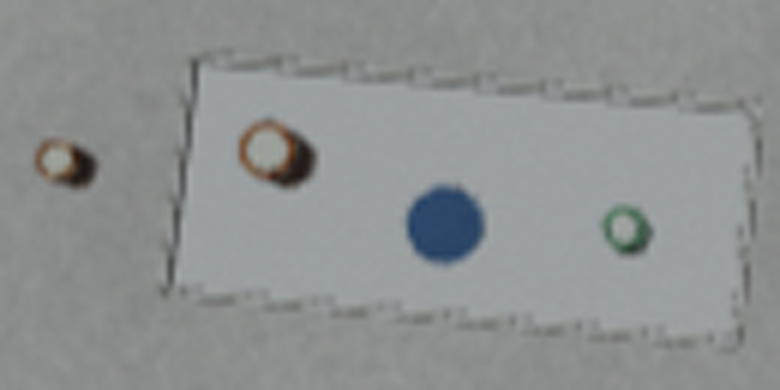

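The crops confirm it: the tube in the tray at top (225,225) is the larger of the two, with the white band, and the small one stands outside the tray. In the top view the caliper's anvil is at (388,207), towards world +x, and the thumb block at (388,264). Next I'll compute positions.

```bash
cat > h.py <<'E'
from station import *
import cv2, numpy as np
from scipy.spatial.transform import Rotation as Ro
def campose(n,st=None):
    p=camera_params(n)
    if n!="wrist":
        E=np.array(p["extrinsics"]); T=np.linalg.inv(E)
    else:
        W=np.eye(4);W[:3,:3]=Ro.from_euler("xyz",st["ee_rot"]).as_matrix();W[:3,3]=st["eef_pos"]
        T=W@np.array(p["hand_eye"])
    return np.array(p["camera_matrix"]),np.array(p["dist"]),T
def ray(n,uv,st=None):
    K,D,T=campose(n,st)
    u=cv2.undistortPoints(np.array(uv,float).reshape(-1,1,2),K,D).reshape(-1,2)
    d=np.c_[u[:,0],-u[:,1],-np.ones(len(u))]@T[:3,:3].T
    return T[:3,3],d
def onz(n,uv,z,st=None):
    o,d=ray(n,uv,st); return o+d*((z-o[2])/d[:,2])[:,None]
def proj(n,P,st=None):
    K,D,T=campose(n,st); C=(np.asarray(P,float).reshape(-1,3)-T[:3,3])@T[:3,:3]
    C=C*[1,-1,-1]
    return cv2.projectPoints(C,np.zeros(3),np.zeros(3),K,D)[0].reshape(-1,2)
def isect(r):
    A=np.zeros((3,3));b=np.zeros(3)
    for o,d in r:
        d=d/np.linalg.norm(d);M=np.eye(3)-np.outer(d,d);A+=M;b+=M@o
    return np.linalg.solve(A,b)
E
python3 - <<'E'
from h import *
t=cv2.imread("pics/top0.png");s=cv2.imread("pics/side0.png")
# crop2 px -> image: x/6+180-.5
def c2(x,y): return [(x+.5)/6+180-.5,(y+.5)/6+200-.5]
def c1(x,y): return [(x-360+.5)/5.6+360-.5,(y+.5)/5.6+190-.5]
def cs(x,y): return [(x+.5)/4+300-.5,(y+.5)/4+210-.5]
print("tube top rim via top cam", onz("top",[c2(268,150)],0.069), "side", onz("side",[cs(150,255)],0.069))
print("small",onz("top",[c2(60,160)],0.05),"cruc",onz("top",[c2(445,225)],0.038+.004),"green",onz("top",[c2(625,229)],.059))
print("tray corners",onz("top",[c2(195,58),c2(168,292),c2(755,103),c2(738,345)],.016))
print("base corners",onz("top",[c1(434,42),c1(586,42),c1(438,531),c1(598,528)],.012))
print("bed corners",onz("top",[c1(462,40),c1(462,247)],.024), onz("top",[c1(565,40)],.024))
print("rail end",onz("top",[c1(505,515),c1(542,515)],.024))
print("jaw front",onz("top",[c1(523,250)],.041),"anvil",onz("top",[c1(523,143)],.054),"thumb rear top",onz("top",[c1(526,430)],.045))
from math import *
print(Ro.from_euler("xyz",[3.1399,-.0002,-2.742]).as_matrix().round(3))
E
```

```text
tube top rim via top cam [[0.56819553 0.27351391 0.069     ]] side [[0.56722334 0.28024428 0.069     ]]
small [[0.56225713 0.38560107 0.05      ]] cruc [[0.53347093 0.18407751 0.042     ]] green [[0.53233296 0.08846103 0.059     ]]
tray corners [[0.62198389 0.32557969 0.016     ]
 [0.49634827 0.33309943 0.016     ]
 [0.60463539 0.02400447 0.016     ]
 [0.47525899 0.02955401 0.016     ]]
base corners [[ 0.67448438 -0.1931157   0.012     ]
 [ 0.67655062 -0.28137485  0.012     ]
 [ 0.39446981 -0.19732717  0.012     ]
 [ 0.39820359 -0.28787567  0.012     ]]
bed corners [[ 0.6740976  -0.20788437  0.024     ]
 [ 0.55467506 -0.20854198  0.024     ]] [[ 0.67548723 -0.26723539  0.024     ]]
rail end [[ 0.40443209 -0.23352978  0.024     ]
 [ 0.40490528 -0.25432397  0.024     ]]
jaw front [[ 0.55234473 -0.24082154  0.041     ]] anvil [[ 0.61145329 -0.2387806   0.054     ]] thumb rear top [[ 0.4517079  -0.24213276  0.045     ]]
[[-0.921 -0.389 -0.001]
 [-0.389  0.921  0.001]
 [ 0.     0.002 -1.   ]]
```

Measured: the tube is near (0.568, 0.275). The caliper origin is near (0.546, -0.24) with a yaw of about +0.02. I'll move over the caliper for a close wrist view, turning the tool square to it on the way.

>>> {"op": "play_rows", "data": {"targets": [[0,0,-0.048,0.032,0.048,0,1],[0,0,-0.048,0.032,0.048,0,1],[0,0,-0.048,0.032,0.048,0,1],[0,0,-0.048,0.032,0.048,0,1],[0,0,-0.048,0.032,0.048,0,1],[0,0,-0.048,0.032,0.048,0,1],[0,0,-0.048,0.032,0.048,0,0.7],[0,0,-0.048,0.032,0.048,0,0.55],[0,0,0,0,0,0,0.55]], "grip_force": 10}}

```text
t: 1.23
eef_pos: [0.5225, -0.2239, 0.2323]
ee_rot: [3.135, -0.004, 3.141]
force: [-0.3, -0.7, -0.8]
width: 0.0632
```

```bash
cat > w.py <<'E'
import sys,pickle
from h import *
n=sys.argv[1]; cam=sys.argv[2] if len(sys.argv)>2 else "wrist"
st=get_state(); im,d=grab_frame(cam); cv2.imwrite(f"pics/{n}.png",im); pickle.dump((st,d),open(n+".pkl","wb"))
print(st["t"],np.round(st["eef_pos"],4),np.round(st["ee_rot"],4),np.round(st["force"],2),np.round(st["qd"],3),round(st["width"],4),np.round(st["q"],2))
E
python3 w.py w1
```

```text
1.225 [ 0.5225 -0.2239  0.2323] [ 3.1352 -0.0038  3.1414] [-0.35 -0.71 -0.83] [-0.029 -0.01  -0.02   0.004 -0.008  0.025] 0.0632 [-0.06  0.19 -0.23 -0.01 -1.16 -1.5 ]
```

View pics/w1.png

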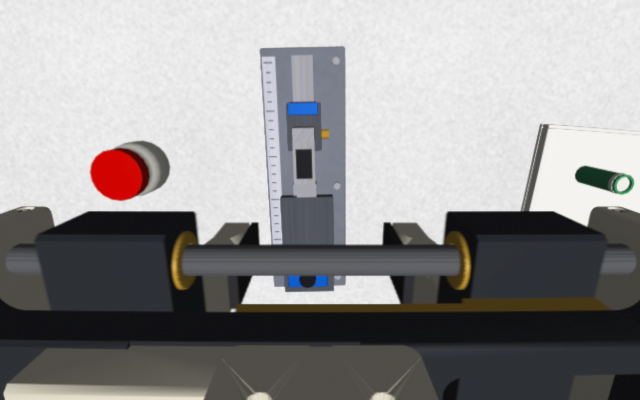

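The view shows the thumb block at (303,108), jaw front at (304,196), anvil at (307,282) and the base's rear corners at (261,48) and (345,47). I'll enlarge it for accurate edges.

```bash
python3 - <<'E'
import cv2
t=cv2.imread("pics/w1.png")
cv2.imwrite("pics/w1c.png",cv2.resize(t[40:140,250:355],None,fx=6,fy=6,interpolation=cv2.INTER_CUBIC))
cv2.imwrite("pics/w1d.png",cv2.resize(t[180:295,250:355],None,fx=5,fy=5,interpolation=cv2.INTER_CUBIC))
E
```

```text
(no output)
```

View pics/w1c.png

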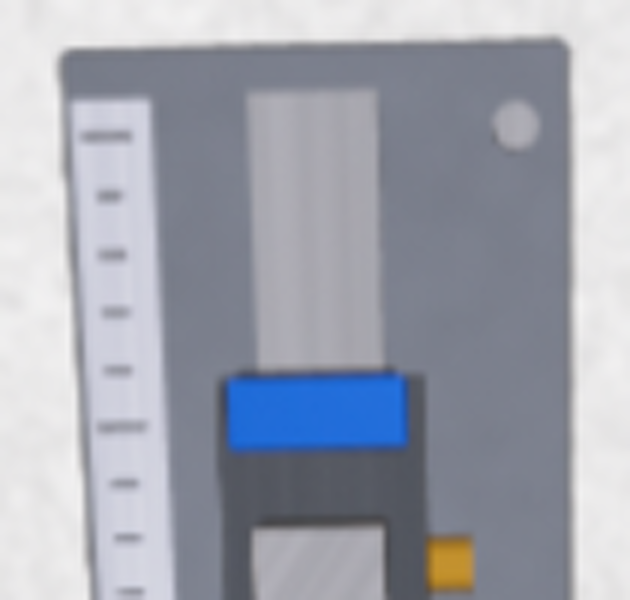

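View pics/w1d.png

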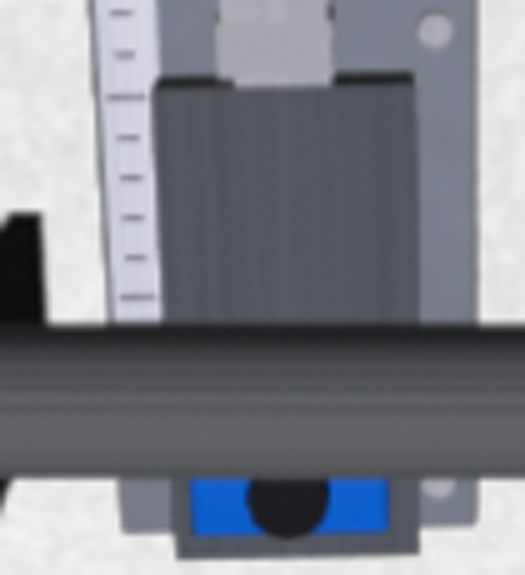

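```bash
cat > m1.py <<'E'
from h import *
import pickle
st,_=pickle.load(open("w1.pkl","rb"))
A=lambda x,y:[(x+.5)/6+249.5,(y+.5)/6+39.5]
B=lambda x,y:[(x+.5)/5+249.5,(y+.5)/5+179.5]
f=lambda p,z:onz("wrist",p,z,st).round(4).tolist()
print("base rear",f([A(60,52),A(568,38)],.012),"front",f([B(121,532),B(478,523)],.012))
print("rail rear",f([A(246,92),A(377,88)],.024))
print("bed rear",f([B(155,88),B(413,82)],.024),"front",f([B(177,558),B(420,552)],.024))
print("thumb top rear",f([A(226,378),A(403,375)],.045),"front",f([A(230,450),A(406,446)],.045))
print("jaw front edge z41/54",f([B(217,88),B(333,84)],.041),f([B(217,88),B(333,84)],.054))
print("anvil far",f([B(194,535),B(389,530)],.054))
E
python3 m1.py
```

```text
base rear [[0.3964, -0.2867, 0.012], [0.3941, -0.198, 0.012]] front [[0.6739, -0.2815, 0.012], [0.6717, -0.1919, 0.012]]
rail rear [[0.4048, -0.2534, 0.024], [0.4042, -0.2312, 0.024]]
bed rear [[0.5549, -0.268, 0.024], [0.5536, -0.2098, 0.024]] front [[0.6739, -0.2663, 0.024], [0.6725, -0.207, 0.024]]
thumb top rear [[0.4521, -0.256, 0.045], [0.4516, -0.2268, 0.045]] front [[0.4637, -0.2556, 0.045], [0.463, -0.2264, 0.045]]
jaw front edge z41/54 [[0.5503, -0.2526, 0.041], [0.5494, -0.2277, 0.041]] [[0.5467, -0.2516, 0.054], [0.5459, -0.2276, 0.054]]
anvil far [[0.6498, -0.2589, 0.054], [0.6488, -0.2155, 0.054]]
```

Both views agree. The bed point is at about (0.582, -0.2385), yaw +0.020. The jaw face is at x 0.547, the anvil face near 0.612, and the thumb's rear face at x 0.452, y -0.241. Now I'll move near the tube and look again.

>>> {"op": "play_rows", "data": {"targets": [[0,0,0.002,0.01,0.056,0,0.55],[0,0,0.002,0.01,0.056,0,0.55],[0,0,0.002,0.01,0.056,0,0.55],[0,0,0.002,0.01,0.056,0,0.55],[0,0,0.002,0.01,0.056,0,0.55],[0,0,0.002,0.01,0.056,0,0.55],[0,0,0.002,0.01,0.056,0,0.55],[0,0,0.002,0.01,0.056,0,0.55],[0,0,0.002,0.01,0.045,-0.01,0.55],[0,0,0,0,0,0,0.55]]}}

```text
t: 2.52
eef_pos: [0.6106, 0.2706, 0.2196]
ee_rot: [3.138, -0.009, -3.136]
force: [-0.0, 0.3, -0.6]
width: 0.0485
```

```bash
python3 w.py w2
```

```text
2.525 [0.6106 0.2706 0.2196] [ 3.1379 -0.0086 -3.1361] [-0.04  0.34 -0.58] [-0.032 -0.031 -0.01   0.009 -0.014  0.013] 0.0485 [ 0.7   0.36 -0.02 -0.01 -1.19 -2.27]
```

View pics/w2.png

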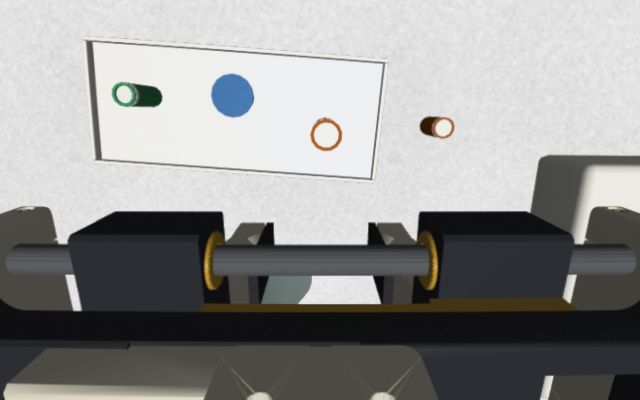

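The larger tube's rim in the tray is at (326,134), the crucible at (232,95), and the smaller tube, outside the tray, at (443,128). I'll fit the rim.

```bash
python3 - <<'E'
from h import *
import pickle
st,_=pickle.load(open("w2.pkl","rb")); im=cv2.imread("pics/w2.png")
h=cv2.cvtColor(im,cv2.COLOR_BGR2HSV); m=((h[...,0]<20)&(h[...,1]>120)).astype(np.uint8)*255
m[:, :300]=0; m[:,360:]=0; m[:100]=0; m[170:]=0
c=max(cv2.findContours(m,cv2.RETR_EXTERNAL,cv2.CHAIN_APPROX_NONE)[0],key=cv2.contourArea)
e=cv2.fitEllipse(c); print(e)
p=onz("wrist",[e[0],[e[0][0]-e[1][0]/2,e[0][1]],[e[0][0]+e[1][0]/2,e[0][1]]],.069,st);print(p)
print("bc", onz("wrist",[[232,95]],.042,st), "flask side", onz("wrist",[[285,285]],.1,st))
print(onz("top",[[246,173]],.05), onz("top",[[287,161]],.05))
E
```

```text
((325.8437194824219, 134.67298889160156), (29.53938102722168, 30.161027908325195), 178.10768127441406)
[[0.56799512 0.27529133 0.069     ]
 [0.56806647 0.26196884 0.069     ]
 [0.56791969 0.28862006 0.069     ]]
bc [[0.53284151 0.18567626 0.042     ]] flask side [[0.70090247 0.23881543 0.1       ]]
[[0.7366932  0.21630116 0.05      ]] [[0.77895486 0.08685509 0.05      ]]
```

The tube axis is at (0.568, 0.275). I'll move sideways first, then straight down.

>>> {"op": "play_rows", "data": {"targets": [[-0.004,-0.008,0.014,-0.043,0.0045,0,0.55],[0,0,0,0,0,0,0.55],[0,0,0,0,0,-0.03,0.55],[0,0,0,0,0,-0.03,0.55],[0,0,0,0,0,-0.02,0.55],[0,0,0,0,0,0,0.55]]}}

```text
t: 3.32
eef_pos: [0.5694, 0.2641, 0.1408]
ee_rot: [3.141, 0.003, -3.131]
force: [0.5, -0.9, 0.1]
width: 0.0479
```

```bash
python3 w.py w3; python3 w.py s3 side
```

```text
3.325 [0.5694 0.2641 0.1408] [ 3.1413e+00  2.6000e-03 -3.1309e+00] [ 0.54 -0.85  0.1 ] [-0.017 -0.021  0.026  0.012 -0.009  0.005] 0.0479 [ 0.75  0.36 -0.23  0.   -0.99 -2.31]
3.375 [0.57   0.2645 0.1419] [ 3.1405  0.0041 -3.1307] [-0.24 -0.72 -0.14] [ 0.009 -0.016  0.025  0.008 -0.006 -0.005] 0.0483 [ 0.75  0.35 -0.23  0.   -0.99 -2.31]
```

View pics/w3.png

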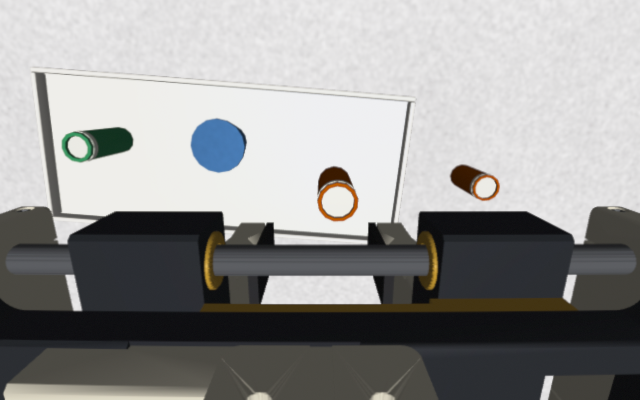

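```bash
python3 - <<'E'
from h import *
import pickle
st,_=pickle.load(open("w3.pkl","rb")); im=cv2.imread("pics/w3.png")
h=cv2.cvtColor(im,cv2.COLOR_BGR2HSV); m=((h[...,0]<20)&(h[...,1]>120)&(h[...,2]>120)).astype(np.uint8)*255
m[:, :300]=0; m[:,380:]=0; m[:150]=0; m[225:]=0
c=max(cv2.findContours(m,cv2.RETR_EXTERNAL,cv2.CHAIN_APPROX_NONE)[0],key=cv2.contourArea)
e=cv2.fitEllipse(c); print(e, onz("wrist",[e[0]],.069,st))
E
```

```text
((337.4264831542969, 201.4869842529297), (37.425148010253906, 38.97200012207031), 87.17124938964844) [[0.56767981 0.27543862 0.069     ]]
```

The tube is confirmed at (0.5677, 0.2754), so I need +11 mm in y before going down.

>>> {"op": "play_rows", "data": {"targets": [[0,-0.003,0.009,-0.002,0.011,0,0.55],[0,0,0,0,0,0,0.55],[0,0,0,0,0,0,0.55]]}}

```text
t: 3.8
eef_pos: [0.5696, 0.2775, 0.1456]
ee_rot: [3.137, 0.012, -3.121]
force: [-1.0, 0.3, 0.4]
width: 0.0479
```

```bash
python3 -c "
from h import *
for i in range(3):
  s=get_state();print(s['t'],np.round(s['eef_pos'],4),np.round(s['ee_rot'],4),np.round(s['qd'],3))"
```

```text
3.8 [0.5696 0.2775 0.1456] [ 3.137   0.0121 -3.1208] [ 0.006 -0.002  0.006  0.001 -0.002 -0.003]
3.8 [0.5696 0.2775 0.1456] [ 3.137   0.0121 -3.1208] [ 0.006 -0.002  0.006  0.001 -0.002 -0.003]
3.8 [0.5696 0.2775 0.1456] [ 3.137   0.0121 -3.1208] [ 0.006 -0.002  0.006  0.001 -0.002 -0.003]
```

>>> {"op": "play_rows", "data": {"targets": [[-0.004,0.011,0,-0.002,-0.002,-0.03,0.55],[0,0,0,0,0,-0.03,0.55],[0,0,0,0,0,-0.02,0.55],[0,0,0,0,0,0,0.55]]}}

```text
t: 4.3
eef_pos: [0.5682, 0.2766, 0.0657]
ee_rot: [3.139, 0.004, -3.119]
force: [0.3, 0.0, 1.0]
width: 0.048
```

```bash
python3 -c "
from h import *
s=get_state();print(s['t'],np.round(s['eef_pos'],4),np.round(s['ee_rot'],4),np.round(s['qd'],3))"; python3 w.py s4 side;  python3 -c "
import cv2
t=cv2.imread('pics/s4.png');cv2.imwrite('pics/s4c.png',cv2.resize(t[200:350,270:410],None,fx=4,fy=4))"
```

```text
4.3 [0.5682 0.2766 0.0657] [ 3.1386  0.0037 -3.1193] [ 0.001 -0.02   0.023  0.012 -0.008  0.001]
4.3 [0.5682 0.2766 0.0657] [ 3.1386  0.0037 -3.1193] [0.32 0.04 1.03] [ 0.001 -0.02   0.023  0.012 -0.008  0.001] 0.048 [ 0.76  0.44 -0.29  0.   -0.83 -2.31]
```

View pics/s4c.png

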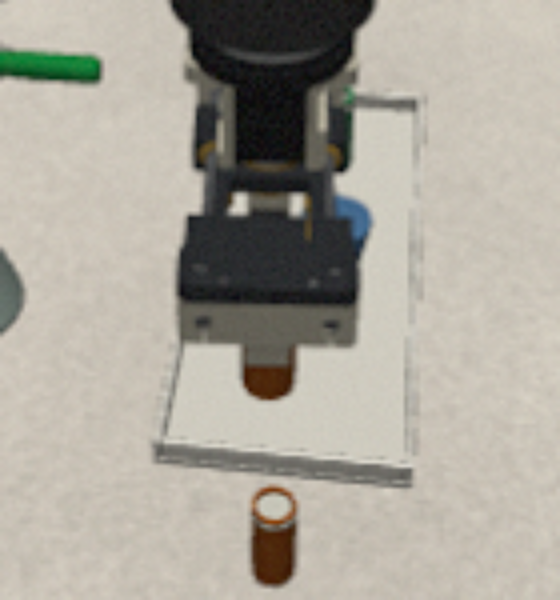

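The side view shows the tube between the fingers, its foot at crop (268,385). I'll go down the last 29 mm, then close.

>>> {"op": "play_rows", "data": {"targets": [[-0.002,0.003,0,0,-0.001,-0.015,0.55],[0,0,0,0,0,-0.014,0.55],[0,0,0,0,0,0,0.55],[0,0,0,0,0,0,0.25],[0,0,0,0,0,0,0.2],[0,0,0,0,0,0,0.2],[0,0,0,0,0,0,0.2]], "grip_force": 10}}

```text
t: 5.22
eef_pos: [0.5702, 0.2772, 0.039]
ee_rot: [3.137, 0.006, -3.119]
force: [-0.5, -1.0, -0.7]
width: 0.0288
```

Gripped at a width of 28.8 mm. When placed, the TCP should be 20 mm higher than it is now, at z about 0.059. Lifting.

>>> {"op": "play_rows", "data": {"targets": [[0,0,0,0,0,0.02,0.2],[0,0,0,0,0,0.05,0.2],[0,0,0,0,0,0.05,0.2],[0,0,0,0,0,0.03,0.2],[0,0,0,0,0,0,0.2]]}}

```text
t: 5.85
eef_pos: [0.5692, 0.2763, 0.1933]
ee_rot: [3.138, 0.005, -3.119]
force: [0.3, 0.2, -0.4]
width: 0.0288
```

```bash
python3 w.py w5;python3 w.py s5 side;  python3 -c "
import cv2
t=cv2.imread('pics/s5.png');cv2.imwrite('pics/s5c.png',cv2.resize(t[150:350,270:410],None,fx=3,fy=3))"
```

```text
5.85 [0.5692 0.2763 0.1933] [ 3.1378  0.0046 -3.1188] [ 0.34  0.2  -0.42] [ 0.     0.012 -0.032 -0.016  0.009 -0.001] 0.0288 [ 0.76  0.32 -0.15  0.   -1.09 -2.31]
5.9 [0.5685 0.2759 0.1918] [ 3.1389e+00  2.7000e-03 -3.1190e+00] [ 0.63  0.53 -0.75] [-0.001  0.028 -0.035 -0.01   0.014  0.002] 0.029 [ 0.76  0.32 -0.16 -0.   -1.09 -2.31]
```

View pics/s5c.png

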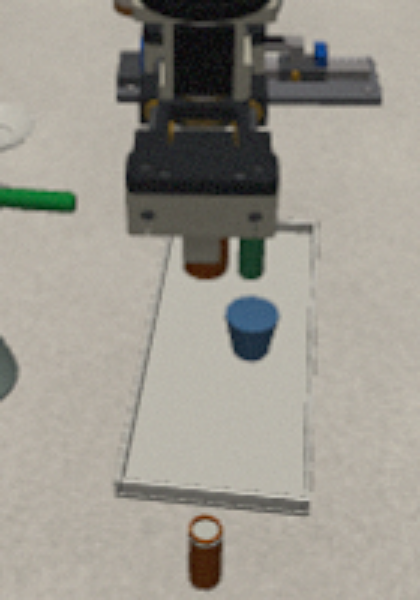

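The tube is held upright and clear of the tray. Carrying it to above the bed.

>>> {"op": "play_rows", "data": {"targets": [[0,0,0,0.002,-0.04,0,0.2],[0,0,0,0.002,-0.052,0,0.2],[0,0,0,0.002,-0.052,0,0.2],[0,0,0,0.002,-0.052,0,0.2],[0,0,0,0.002,-0.052,0,0.2],[0,0,0,0.002,-0.052,0,0.2],[0,0,0,0.002,-0.052,0,0.2],[0,0,0,0.002,-0.052,0,0.2],[0,0,0,0.002,-0.052,0,0.2],[0,0,0,0,-0.04,0,0.2],[0,0,0,0,0,0,0.2],[0,0,0,0,0,0,0.2]]}}

```text
t: 7.45
eef_pos: [0.5743, -0.2363, 0.169]
ee_rot: [-3.14, -0.03, -3.119]
force: [0.2, 0.9, -0.8]
width: 0.0288
```

```bash
python3 w.py w6
```

```text
7.45 [ 0.5743 -0.2363  0.169 ] [-3.1397 -0.0303 -3.1189] [ 0.22  0.86 -0.75] [-0.014  0.015 -0.004 -0.     0.002  0.006] 0.0288 [-0.07  0.34 -0.19  0.01 -1.08 -1.48]
```

View pics/w6.png

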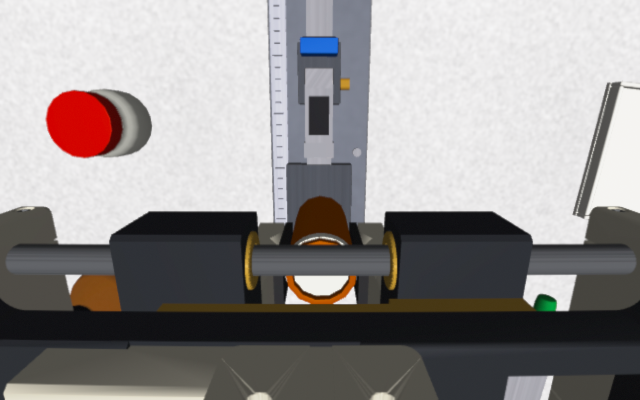

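>>> {"op": "play_rows", "data": {"targets": [[0.005,-0.033,0,0.009,-0.001,0,0.2],[0,0,0,0,0,0,0.2],[0,0,0,0,0,-0.02,0.2],[0,0,0,0,0,0,0.2]]}}

```text
t: 8.0
eef_pos: [0.5847, -0.2341, 0.1491]
ee_rot: [3.139, 0.006, -3.114]
force: [-0.0, 0.1, -0.7]
width: 0.0287
```

```bash
python3 w.py w7; python3 - <<'E'
import cv2
t=cv2.imread("pics/w7.png")
cv2.imwrite("pics/w7c.png",cv2.resize(t[0:240,250:390],None,fx=2.5*1.5,fy=2.5,interpolation=cv2.INTER_CUBIC))
cv2.imwrite("pics/w7c.png",cv2.resize(t[60:260,250:390],None,fx=3,fy=3,interpolation=cv2.INTER_CUBIC))
E
```

```text
8.0 [ 0.5847 -0.2341  0.1491] [ 3.1387  0.0062 -3.1142] [-0.01  0.11 -0.71] [ 0.007 -0.032  0.04   0.019 -0.013  0.001] 0.0287 [-0.07  0.35 -0.21 -0.   -1.   -1.47]
```

View pics/w7c.png

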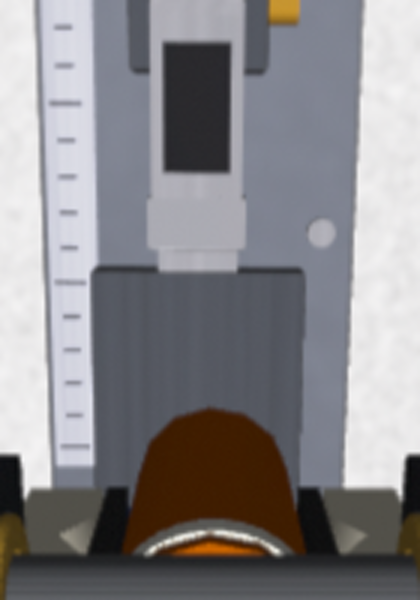

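```bash
python3 - <<'E'
from h import *
import pickle
st,_=pickle.load(open("w7.pkl","rb"))
B=lambda x,y:[(x+.5)/3+249.5,(y+.5)/3+59.5]
f=lambda p,z:onz("wrist",p,z,st).round(4).tolist()
print("bed rear",f([B(91,270),B(304,270)],.024),"at y430",f([B(93,430),B(301,430)],.024))
print("jaw",f([B(159,272),B(238,272)],.041),f([B(148,249),B(246,249)],.054))
# predicted foot of tube, using tcp centre offsets
R=Ro.from_euler("xyz",st["ee_rot"]).as_matrix()
for off in (-.002,0): 
  foot=st["eef_pos"]+R@np.array([-off*1,0,.035]); print(foot, proj("wrist",foot,st), proj("wrist",foot+[-.0144,0,0],st))
print("bottom edge of tube px",B(212,408))
print(f([B(212,408)],st["eef_pos"][2]-.035))
E
```

```text
bed rear [[0.5553, -0.2687, 0.024], [0.5537, -0.2096, 0.024]] at y430 [[0.6017, -0.2683, 0.024], [0.6001, -0.2081, 0.024]]
jaw [[0.553, -0.2491, 0.041], [0.5524, -0.2285, 0.041]] [[0.5456, -0.2512, 0.054], [0.5449, -0.2272, 0.054]]
[ 0.58292189 -0.2340104   0.11410609] [[321.40317383 218.87134855]] [[322.11168695 195.31691436]]
[ 0.5849211  -0.23395558  0.11411846] [[321.39997093 222.07870746]] [[322.1065602  198.65106377]]
bottom edge of tube px [320.3333333333333, 195.66666666666666]
[[0.5688, -0.235, 0.1141]]
```

In this camera frame the tube's x is 0.583, which is right, and its y is -0.235. The bed centre is at -0.2386, so I'll shift -3.6 mm in y and descend.

>>> {"op": "play_rows", "data": {"targets": [[0,0,-0.007,0,-0.004,0,0.2],[0,0,0,0,0,-0.03,0.2],[0,0,0,0,0,-0.03,0.2],[0,0,0,0,0,-0.01,0.2],[0,0,0,0,0,0,0.2],[0,0,0,0,0,0,0.2]]}}

```text
t: 8.8
eef_pos: [0.5896, -0.2398, 0.0856]
ee_rot: [-3.141, 0.018, -3.12]
force: [0.4, 0.2, -0.6]
width: 0.0288
```

```bash
python3 w.py w8; python3 w.py s8 side; python3 - <<'E'
import cv2,numpy as np
t=cv2.imread("pics/w8.png");s=cv2.imread("pics/s8.png")
a=cv2.resize(t[60:260,250:390],None,fx=3,fy=3);b=cv2.resize(s[120:200,290:410],None,fx=3,fy=3)
c=np.zeros((600,780,3),np.uint8);c[:,:420]=a;c[:240,420:]=b;cv2.imwrite("pics/c8.png",c)
E
```

```text
8.8 [ 0.5896 -0.2398  0.0856] [-3.1408  0.0176 -3.1203] [ 0.36  0.22 -0.59] [-0.001 -0.005  0.006  0.001 -0.003 -0.   ] 0.0288 [-0.08  0.42 -0.27 -0.   -0.86 -1.47]
8.85 [ 0.5897 -0.2398  0.0856] [-3.1408  0.0179 -3.1203] [ 0.2   0.07 -0.52] [ 0.002 -0.001 -0.003 -0.002  0.006 -0.   ] 0.0283 [-0.08  0.42 -0.27 -0.   -0.86 -1.47]
```

View pics/c8.png

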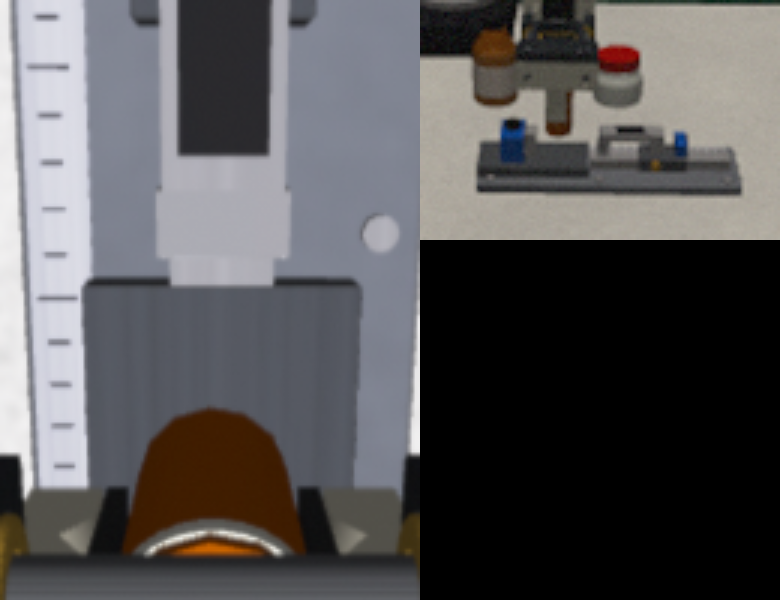

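>>> {"op": "play_rows", "data": {"targets": [[0.004,0.012,0,-0.005,0.002,0,0.2],[0,0,0,0,0,-0.01,0.2],[0,0,0,0,0,-0.008,0.2],[0,0,0,0,0,0,0.2],[0,0,0,0,0,0,0.2]]}}

```text
t: 9.52
eef_pos: [0.5846, -0.2375, 0.0672]
ee_rot: [3.138, 0.006, -3.12]
force: [-0.8, -0.2, -0.1]
width: 0.0284
```

```bash
python3 w.py w9; python3 w.py s9 side; python3 - <<'E'
import cv2,numpy as np
t=cv2.imread("pics/w9.png");s=cv2.imread("pics/s9.png")
a=cv2.resize(t[60:260,250:390],None,fx=3,fy=3);b=cv2.resize(s[120:200,290:410],None,fx=3,fy=3)
c=np.zeros((600,780,3),np.uint8);c[:,:420]=a;c[:240,420:]=b;cv2.imwrite("pics/c9.png",c)
E
```

```text
9.525 [ 0.5846 -0.2375  0.0672] [ 3.1379  0.0063 -3.1203] [-0.77 -0.16 -0.09] [ 0.001  0.005 -0.006 -0.001  0.003  0.001] 0.0284 [-0.08  0.44 -0.29 -0.01 -0.84 -1.47]
9.575 [ 0.5845 -0.2375  0.0671] [ 3.1378  0.0062 -3.1204] [ 0.59  0.02 -0.49] [-0.    -0.005  0.001 -0.001 -0.002 -0.   ] 0.0289 [-0.08  0.44 -0.29 -0.01 -0.84 -1.47]
```

View pics/c9.png

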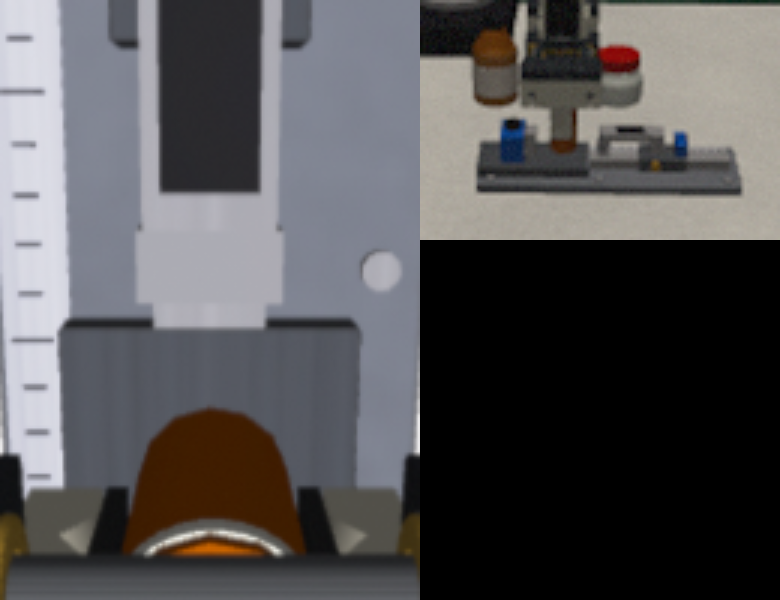

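It is centred: bed edges at crop 62 and 357, tube at 212. Next, lower gently onto the bed.

>>> {"op": "play_rows", "data": {"targets": [[0,0,0,0,0,-0.003,0.2],[0,0,0,0,0,-0.0025,0.2],[0,0,0,0,0,0,0.2],[0,0,0,0,0,0,0.2]]}}

```text
t: 10.12
eef_pos: [0.5848, -0.2376, 0.0617]
ee_rot: [3.138, 0.007, -3.12]
force: [-0.5, 0.0, 0.3]
width: 0.0287
```

>>> {"op": "play_rows", "data": {"targets": [[0,0,0,0,0,-0.0015,0.2],[0,0,0,0,0,0,0.2],[0,0,0,0,0,0,0.2]]}}

```text
t: 10.5
eef_pos: [0.5849, -0.2376, 0.0603]
ee_rot: [3.138, 0.007, -3.12]
force: [-0.1, -0.5, -0.6]
width: 0.0288
```

>>> {"op": "play_rows", "data": {"targets": [[0,0,0,0,0,-0.001,0.2],[0,0,0,0,0,0,0.2],[0,0,0,0,0,0,0.2]]}}

```text
t: 10.88
eef_pos: [0.5849, -0.2376, 0.0592]
ee_rot: [3.138, 0.007, -3.12]
force: [-0.8, -0.9, 0.4]
width: 0.0286
```

>>> {"op": "play_rows", "data": {"targets": [[0,0,0,0,0,-0.001,0.2],[0,0,0,0,0,0,0.2],[0,0,0,0,0,0,0.2]]}}

```text
t: 11.25
eef_pos: [0.5851, -0.2376, 0.0587]
ee_rot: [3.138, 0.008, -3.12]
force: [-0.3, -1.0, -0.2]
width: 0.0287
```

>>> {"op": "play_rows", "data": {"targets": [[0,0,0,0,0,-0.001,0.2],[0,0,0,0,0,0,0.2]]}}

```text
t: 11.5
eef_pos: [0.5854, -0.2376, 0.0587]
ee_rot: [3.139, 0.009, -3.12]
force: [-0.1, -0.1, -0.6]
width: 0.0284
```

```bash
python3 w.py s10 side; python3 w.py w10; python3 - <<'E'
import cv2,numpy as np
s=cv2.imread("pics/s10.png")
cv2.imwrite("pics/c10.png",cv2.resize(s[130:195,295:410],None,fx=6,fy=6,interpolation=cv2.INTER_CUBIC))
E
```

```text
11.5 [ 0.5854 -0.2376  0.0587] [ 3.1386  0.0086 -3.1196] [-0.09 -0.09 -0.56] [ 0.001 -0.002  0.002  0.001 -0.002 -0.001] 0.0284 [-0.08  0.45 -0.3  -0.01 -0.82 -1.47]
11.55 [ 0.5854 -0.2377  0.0586] [ 3.1386  0.0087 -3.1197] [-0.22  0.05  0.16] [-0.001  0.006 -0.002 -0.     0.002  0.001] 0.0286 [-0.08  0.45 -0.3  -0.01 -0.82 -1.47]
```

View pics/c10.png

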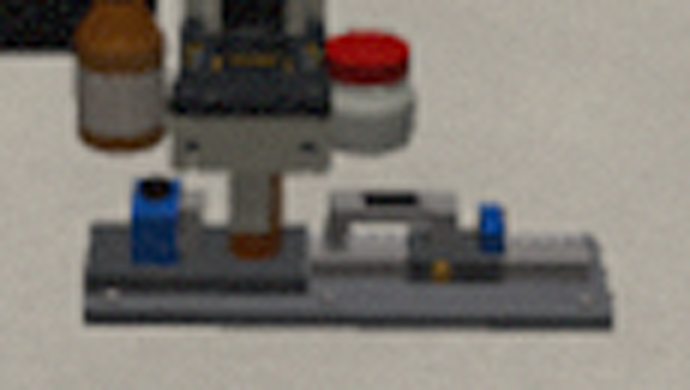

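Downward motion stopped at z 0.0587, matching the expected 0.059, so the tube is standing on the bed at crop (255,245), between the jaws. Opening.

>>> {"op": "play_rows", "data": {"targets": [[0,0,0,0,0,0,0.36],[0,0,0,0,0,0,0.42],[0,0,0,0,0,0,0.5],[0,0,0,0,0,0,0.55]]}}

```text
t: 12.1
eef_pos: [0.5853, -0.2377, 0.058]
ee_rot: [3.138, 0.008, -3.12]
force: [0.4, 0.2, -0.2]
width: 0.0463
```

>>> {"op": "play_rows", "data": {"targets": [[0,0,0,0,0,0.02,0.55],[0,0,0,0,0,0.03,0.55],[0,0,0,0,0,0.04,0.55],[0,0,0,0,0,0.04,0.55],[0,0,0,0,0,0,0.55]]}}

```text
t: 12.72
eef_pos: [0.5842, -0.2377, 0.191]
ee_rot: [3.138, 0.006, -3.12]
force: [-0.6, -0.6, -0.5]
width: 0.0484
```

```bash
python3 w.py w11; python3 w.py s11 side; python3 w.py t11 top; python3 - <<'E'
import cv2,numpy as np
s=cv2.imread("pics/s11.png");t=cv2.imread("pics/w11.png")
c=np.zeros((600,800,3),np.uint8)
c[:,:420]=cv2.resize(t[60:260,250:390],None,fx=3,fy=3)
b=cv2.resize(s[130:195,310:405],None,fx=4,fy=4,interpolation=cv2.INTER_CUBIC);c[:260,420:800]=b
cv2.imwrite("pics/c11.png",c)
E
```

```text
12.725 [ 0.5842 -0.2377  0.191 ] [ 3.1384  0.0058 -3.12  ] [-0.63 -0.56 -0.53] [-0.     0.028 -0.048 -0.024  0.012  0.002] 0.0484 [-0.08  0.32 -0.16 -0.   -1.09 -1.47]
12.775 [ 0.5832 -0.2373  0.189 ] [ 3.1374e+00  3.0000e-03 -3.1203e+00] [-0.36  0.37 -0.54] [ 0.001  0.03  -0.04  -0.012  0.017  0.001] 0.0482 [-0.08  0.32 -0.16 -0.01 -1.09 -1.47]
12.825 [ 0.5824 -0.2371  0.1875] [ 3.1367e+00  7.0000e-04 -3.1206e+00] [ 0.45  0.24 -0.69] [-0.002  0.023 -0.025 -0.005  0.005 -0.   ] 0.048 [-0.08  0.32 -0.16 -0.01 -1.09 -1.47]
```

View pics/c11.png

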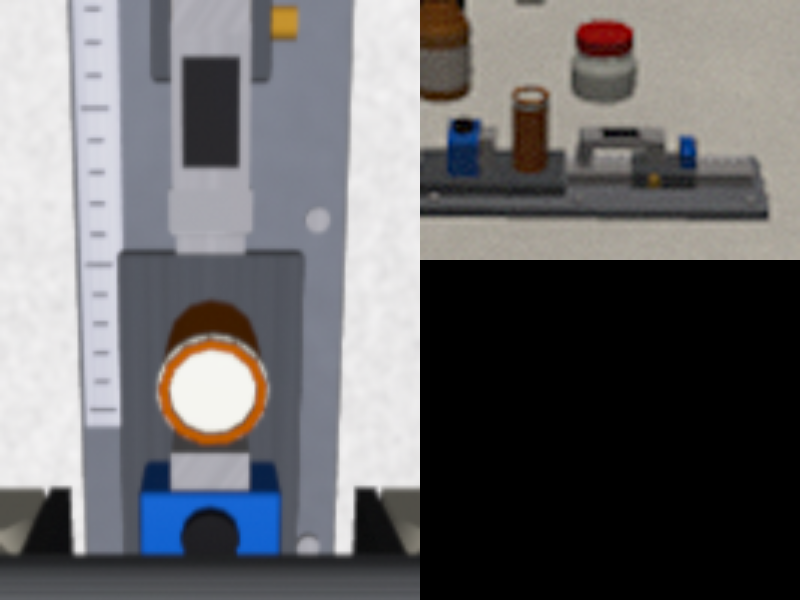

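The tube stands upright, centred at crop (213,390), with both jaws clear. Next I'll close the fingers and go behind the thumb block. I'll lean the tips slightly forward so they contact low, near the rocking axis.

>>> {"op": "play_rows", "data": {"targets": [[-0.004,-0.01,0,-0.035,0,0,0.3],[0,-0.01,0,-0.045,-0.001,0,0.1],[0,-0.01,0,-0.045,-0.001,0,0],[0,0,0,-0.04,-0.001,0,0],[0,0,0,0,0,0,0],[0,0,0,0,0,0,0],[0,0,0,0,0,0,0]]}}

```text
t: 13.75
eef_pos: [0.4091, -0.2391, 0.1778]
ee_rot: [3.139, 0.016, -3.121]
force: [0.5, 1.3, -0.2]
width: 0.0006
```

```bash
python3 w.py w12
```

```text
13.75 [ 0.4091 -0.2391  0.1778] [ 3.1387  0.0161 -3.1208] [ 0.46  1.35 -0.2 ] [ 0.002  0.012  0.005  0.003  0.004 -0.   ] 0.0006 [-0.12  0.07 -0.51 -0.01 -0.98 -1.43]
```

View pics/w12.png

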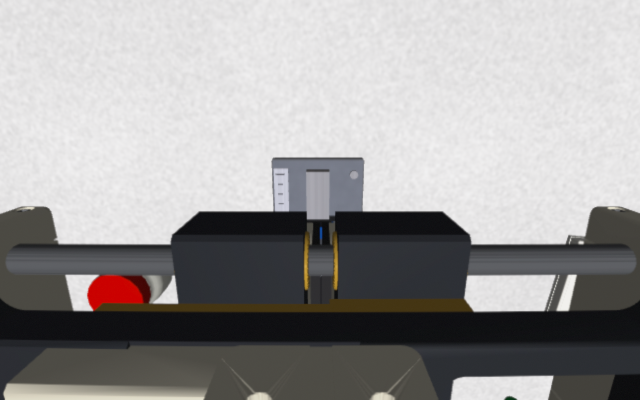

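The fingers are shut, and the rail at (318,195) is centred below them. Descending behind the block.

>>> {"op": "play_rows", "data": {"targets": [[-0.003,-0.01,0,0.002,-0.001,-0.03,0],[0,0,0,0,0,-0.03,0],[0,0,0,0,0,-0.03,0],[0,0,0,0,0,-0.02,0],[0,0,0,0,0,0,0],[0,0,0,0,0,0,0],[0,0,0,0,0,0,0]]}}

```text
t: 14.68
eef_pos: [0.4165, -0.2402, 0.0647]
ee_rot: [-3.14, 0.027, -3.118]
force: [-0.9, 1.4, -1.2]
width: 0.0003
```

```bash
python3 w.py s13 side; python3 -c "
import cv2
s=cv2.imread('pics/s13.png');cv2.imwrite('pics/c13.png',cv2.resize(s[100:200,290:420],None,fx=5,fy=5,interpolation=cv2.INTER_CUBIC))"
```

```text
14.675 [ 0.4165 -0.2402  0.0647] [-3.1401  0.0267 -3.118 ] [-0.91  1.36 -1.17] [ 0.    -0.005  0.009  0.003 -0.006  0.   ] 0.0003 [-0.11  0.22 -0.65 -0.   -0.68 -1.43]
```

View pics/c13.png

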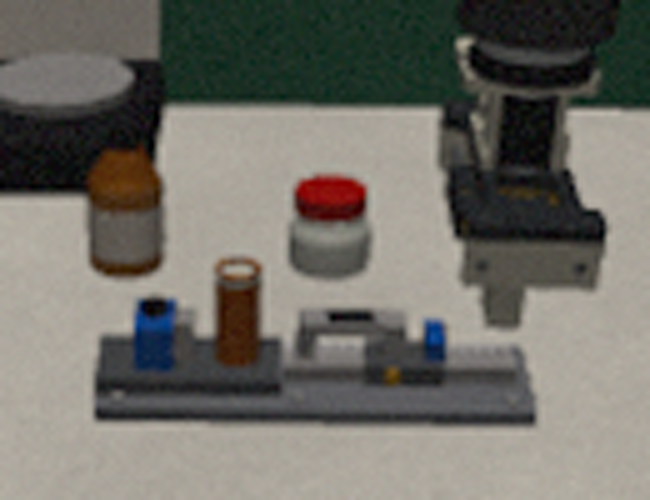

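The fingers are well behind the blue thumb block at crop (434,340). Down 22 mm more.

>>> {"op": "play_rows", "data": {"targets": [[0,0,-0.003,-0.002,-0.0005,-0.01,0],[0,0,0,0,0,-0.009,0],[0,0,0,0,0,0,0],[0,0,0,0,0,0,0],[0,0,0,0,0,0,0]]}}

```text
t: 15.35
eef_pos: [0.4148, -0.2409, 0.0454]
ee_rot: [-3.14, 0.029, -3.121]
force: [0.1, 0.2, 0.9]
width: 0.0006
```

>>> {"op": "play_rows", "data": {"targets": [[0,0,0,0,0,0,0],[0,0,0,0,0,0,0]]}}

```text
t: 15.6
eef_pos: [0.4151, -0.2409, 0.0457]
ee_rot: [-3.14, 0.03, -3.121]
force: [-0.1, 0.5, 0.3]
width: 0.0008
```

>>> {"op": "play_rows", "data": {"targets": [[0,0,0,0,0,-0.0025,0],[0,0,0,0.004,0,0,0],[0,0,0,0.005,0,0,0],[0,0,0,0.005,0,0,0],[0,0,0,0.002,0,0,0],[0,0,0,0,0,0,0],[0,0,0,0,0,0,0]]}}

```text
t: 16.48
eef_pos: [0.4326, -0.2409, 0.0431]
ee_rot: [-3.14, 0.03, -3.121]
force: [-0.1, -0.4, -1.0]
width: 0.0005
```

>>> {"op": "play_rows", "data": {"targets": [[0,0,0,0,0,0,0],[0,0,0,0,0,0,0]]}}

```text
t: 16.73
eef_pos: [0.4324, -0.2409, 0.0431]
ee_rot: [-3.14, 0.03, -3.121]
force: [-0.0, -0.8, -0.6]
width: 0.0005
```

```bash
python3 w.py s14 side; python3 -c "
import cv2
s=cv2.imread('pics/s14.png');cv2.imwrite('pics/c14.png',cv2.resize(s[130:200,300:410],None,fx=6,fy=6,interpolation=cv2.INTER_CUBIC))"
```

```text
16.725 [ 0.4324 -0.2409  0.0431] [-3.1396  0.0296 -3.1211] [-0.02 -0.8  -0.62] [-0.001 -0.    -0.002 -0.001  0.001  0.001] 0.0005 [-0.11  0.28 -0.64 -0.   -0.63 -1.44]
```

View pics/c14.png

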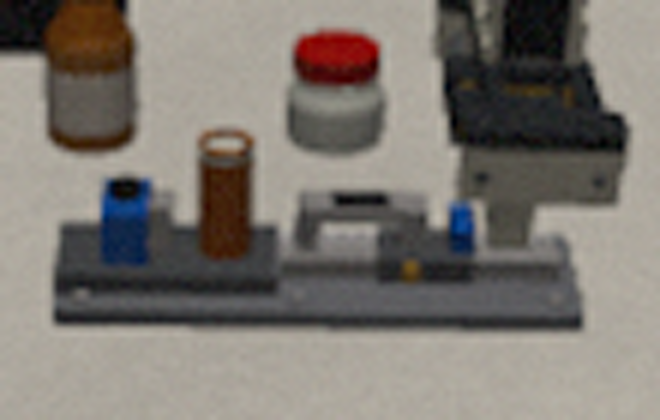

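The finger is roughly 10 mm behind the block, at crop (510,235) against (462,228). Advancing slowly.

>>> {"op": "play_rows", "data": {"targets": [[0,0,0,0.001,0,0,0],[0,0,0,0.001,0,0,0],[0,0,0,0.001,0,0,0],[0,0,0,0.001,0,0,0],[0,0,0,0.001,0,0,0],[0,0,0,0.001,0,0,0],[0,0,0,0.001,0,0,0]]}}

```text
t: 17.65
eef_pos: [0.4396, -0.2409, 0.0431]
ee_rot: [-3.14, 0.029, -3.121]
force: [-1.5, 0.6, 1.5]
width: 0.0003
```

>>> {"op": "play_rows", "data": {"targets": [[0,0,0,0.001,0,0,0],[0,0,0,0.001,0,0,0],[0,0,0,0.001,0,0,0]]}}

```text
t: 18.02
eef_pos: [0.44, -0.2409, 0.0426]
ee_rot: [-3.14, 0.024, -3.122]
force: [-3.8, -0.1, 2.5]
width: 0.0009
```

>>> {"op": "play_rows", "data": {"targets": [[0,0,0,0.001,0,0,0],[0,0,0,0.001,0,0,0]]}}

```text
t: 18.27
eef_pos: [0.4417, -0.2409, 0.0425]
ee_rot: [-3.14, 0.024, -3.122]
force: [-4.2, 0.9, 2.8]
width: 0.0004
```

Contact: the force is about -4 N, equal to the slide's drag, and the block now moves with the fingers. I'll carry on in small steps, watching the force.

>>> {"op": "play_rows", "data": {"targets": [[0,0,0,0.001,0,0,0],[0,0,0,0.001,0,0,0],[0,0,0,0.0012,0,0,0],[0,0,0,0.0012,0,0,0],[0,0,0,0.0012,0,0,0],[0,0,0,0.0012,0,0,0]]}}

```text
t: 19.02
eef_pos: [0.4489, -0.2407, 0.0425]
ee_rot: [-3.141, 0.024, -3.122]
force: [-4.2, -0.2, 3.0]
width: 0.0005
```

```bash
python3 w.py s15 side; python3 -c "
import cv2
s=cv2.imread('pics/s15.png');cv2.imwrite('pics/c15.png',cv2.resize(s[130:200,300:410],None,fx=6,fy=6,interpolation=cv2.INTER_CUBIC))"
```

```text
19.025 [ 0.4489 -0.2407  0.0425] [-3.1406  0.0235 -3.1221] [-4.15 -0.22  2.96] [ 0.003  0.012  0.021  0.001 -0.007 -0.001] 0.0005 [-0.11  0.3  -0.6  -0.   -0.64 -1.44]
```

View pics/c15.png

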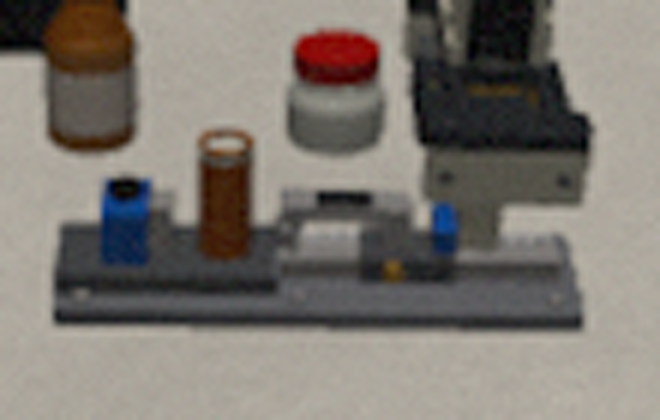

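Block and jaw advance together, and the tube hasn't been reached yet. The vertical force is +3 N, meaning the finger rubs the block downward. I'll ease up slightly while pushing.

>>> {"op": "play_rows", "data": {"targets": [[0,0,0,0.0012,0,0.0004,0],[0,0,0,0.0012,0,0.0004,0],[0,0,0,0.0012,0,0.0004,0]]}}

```text
t: 19.45
eef_pos: [0.4522, -0.2407, 0.0433]
ee_rot: [-3.141, 0.022, -3.122]
force: [-3.7, -0.7, 0.2]
width: 0.0005
```

>>> {"op": "play_rows", "data": {"targets": [[0,0,0,0.0012,0,0.0004,0],[0,0,0,0.0012,0,0.0004,0]]}}

```text
t: 19.7
eef_pos: [0.4542, -0.2406, 0.0438]
ee_rot: [-3.141, 0.021, -3.123]
force: [-4.1, -0.6, -1.0]
width: 0.0005
```

>>> {"op": "play_rows", "data": {"targets": [[0,0,0,0.0012,0,0,0],[0,0,0,0.0012,0,0.0001,0],[0,0,0,0.0012,0,0,0],[0,0,0,0.0012,0,0.0001,0],[0,0,0,0.0012,0,0,0]]}}

```text
t: 20.32
eef_pos: [0.4603, -0.2405, 0.0437]
ee_rot: [-3.141, 0.021, -3.123]
force: [-4.7, -0.8, 0.0]
width: 0.0007
```

>>> {"op": "play_rows", "data": {"targets": [[0,0,0,0.0012,0,0.0001,0],[0,0,0,0.0012,0,0,0],[0,0,0,0.0012,0,0.0001,0],[0,0,0,0.0012,0,0,0]]}}

```text
t: 20.82
eef_pos: [0.4651, -0.2404, 0.0438]
ee_rot: [-3.142, 0.02, -3.123]
force: [-4.6, 0.0, -0.4]
width: 0.0007
```

```bash
python3 w.py s16 side; python3 -c "
import cv2
s=cv2.imread('pics/s16.png');cv2.imwrite('pics/c16.png',cv2.resize(s[130:200,300:410],None,fx=6,fy=6,interpolation=cv2.INTER_CUBIC))"
```

```text
20.825 [ 0.4651 -0.2404  0.0438] [-3.1416  0.02   -3.1229] [-4.62  0.   -0.38] [ 0.003  0.012  0.02  -0.002 -0.008 -0.002] 0.0007 [-0.1   0.32 -0.57 -0.   -0.66 -1.45]
```

View pics/c16.png

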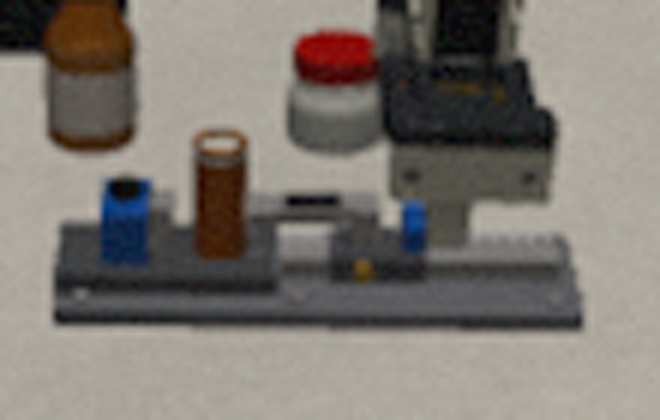

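The jaw has met the tube and slides it upright (crop x 226 → 220). Continuing in short bursts.

>>> {"op": "play_rows", "data": {"targets": [[0,0,0,0.0012,0,0,0],[0,0,0,0.0012,0,0,0],[0,0,0,0.0012,0,0,0],[0,0,0,0.0012,0,0,0]]}}

```text
t: 21.38
eef_pos: [0.4704, -0.2403, 0.0438]
ee_rot: [3.142, 0.02, -3.123]
force: [-4.9, 0.3, -0.3]
width: 0.0005
```

>>> {"op": "play_rows", "data": {"targets": [[0,0,0,0.001,0,0,0],[0,0,0,0.001,0,0,0]]}}

```text
t: 21.62
eef_pos: [0.4726, -0.2403, 0.0438]
ee_rot: [3.142, 0.02, -3.123]
force: [-5.0, 1.0, -0.1]
width: 0.0007
```

>>> {"op": "play_rows", "data": {"targets": [[0,0,0,0.001,0,0,0],[0,0,0,0.001,0,0,0]]}}

```text
t: 21.88
eef_pos: [0.4747, -0.2403, 0.0438]
ee_rot: [3.141, 0.02, -3.123]
force: [-4.7, 0.8, 0.6]
width: 0.0006
```

>>> {"op": "play_rows", "data": {"targets": [[0,0,0,0.0008,0,0,0]]}}

```text
t: 22.0
eef_pos: [0.4756, -0.2403, 0.0438]
ee_rot: [3.141, 0.02, -3.123]
force: [-4.4, 1.1, -1.1]
width: 0.0002
```

>>> {"op": "play_rows", "data": {"targets": [[0,0,0,0.0008,0,0,0]]}}

```text
t: 22.12
eef_pos: [0.4759, -0.2402, 0.0437]
ee_rot: [3.141, 0.019, -3.123]
force: [-7.4, 0.8, 2.0]
width: 0.0003
```

>>> {"op": "play_rows", "data": {"targets": [[0,0,0,0.0008,0,0,0]]}}

```text
t: 22.25
eef_pos: [0.4759, -0.2402, 0.0437]
ee_rot: [3.141, 0.018, -3.123]
force: [-7.2, 1.1, 3.2]
width: 0.0004
```

The push has stopped at 7.3 N with the tube against the anvil. A tiny bit more, easing upward.

>>> {"op": "play_rows", "data": {"targets": [[0,0,0,0.0008,0,0.0003,0]]}}

```text
t: 22.38
eef_pos: [0.4759, -0.2402, 0.0439]
ee_rot: [3.141, 0.016, -3.123]
force: [-6.5, 0.4, -1.7]
width: 0.0001
```

>>> {"op": "play_rows", "data": {"targets": [[0,0,0,0.0008,0,0.0003,0]]}}

```text
t: 22.5
eef_pos: [0.4759, -0.2402, 0.0439]
ee_rot: [3.141, 0.015, -3.123]
force: [-5.7, -1.0, -2.0]
width: 0.0009
```

>>> {"op": "play_rows", "data": {"targets": [[0,0,0,0.0012,0,0,0]]}}

```text
t: 22.62
eef_pos: [0.476, -0.2402, 0.0437]
ee_rot: [3.141, 0.013, -3.124]
force: [-7.4, 1.7, 4.4]
width: 0.0004
```

>>> {"op": "play_rows", "data": {"targets": [[0,0,0,0.0012,0,0,0]]}}

```text
t: 22.75
eef_pos: [0.476, -0.2402, 0.0437]
ee_rot: [3.14, 0.011, -3.124]
force: [-8.8, 0.9, 5.3]
width: 0.0007
```

```bash
python3 w.py s17 side; python3 -c "
import cv2
s=cv2.imread('pics/s17.png');cv2.imwrite('pics/c17.png',cv2.resize(s[130:200,300:410],None,fx=6,fy=6,interpolation=cv2.INTER_CUBIC))"
```

```text
22.75 [ 0.476  -0.2402  0.0437] [ 3.1403  0.0105 -3.1239] [-8.76  0.9   5.27] [-0.     0.009  0.013  0.002 -0.02  -0.003] 0.0007 [-0.1   0.33 -0.54 -0.   -0.69 -1.45]
```

View pics/c17.png

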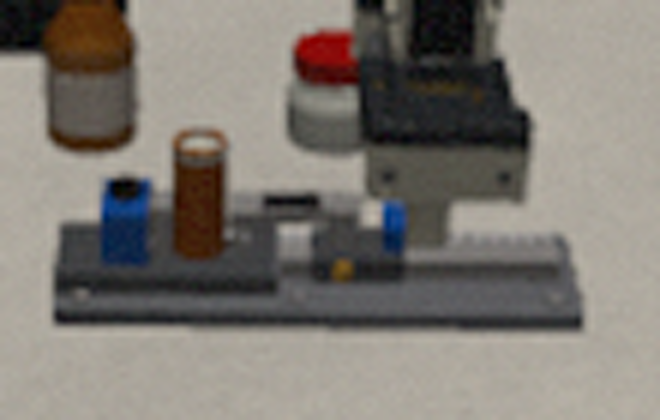

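The tube is upright against the anvil and the push reached 8.8 N, within the 7–11 N window. Now I'll back straight off.

>>> {"op": "play_rows", "data": {"targets": [[0,0,0,-0.001,0,0.0002,0],[0,0,0,-0.003,0,0,0],[0,0,0,-0.008,0,0,0],[0,0,0,-0.012,0,0,0],[0,0,0,0,0,0,0]]}}

```text
t: 23.42
eef_pos: [0.4551, -0.2408, 0.0457]
ee_rot: [-3.141, 0.019, -3.122]
force: [0.8, 0.3, -0.4]
width: 0.0004
```

>>> {"op": "play_rows", "data": {"targets": [[0,0,0,0,0,0.02,0],[0,0,0,0,0,0.04,0],[0,0,0,0,0,0.05,0],[0,0,0,0.03,0,0.04,0],[0,0,0,0.06,0,0,0],[0,0,0,0.05,0,0,0],[0,0,0,0.03,0,0,0],[0,0,0,0,0,0,0],[0,0,0,0,0,0,0]]}}

```text
t: 24.55
eef_pos: [0.6295, -0.2411, 0.2029]
ee_rot: [-3.14, 0.024, -3.122]
force: [0.4, -0.5, 0.2]
width: 0.0003
```

```bash
python3 w.py w18; python3 w.py s18 side; python3 - <<'E'
import cv2,numpy as np
s=cv2.imread("pics/s18.png");t=cv2.imread("pics/w18.png")
c=np.zeros((600,800,3),np.uint8)
c[:,:420]=cv2.resize(t[60:260,250:390],None,fx=3,fy=3)
b=cv2.resize(s[130:195,310:405],None,fx=4,fy=4,interpolation=cv2.INTER_CUBIC);c[:260,420:800]=b
b=cv2.resize(s[200:350,240:400],None,fx=2.2,fy=2.2);c[265:265+b.shape[0],420:420+b.shape[1]]=b
cv2.imwrite("pics/c18.png",c)
E
```

```text
24.55 [ 0.6295 -0.2411  0.2029] [-3.1396  0.0244 -3.1225] [ 0.36 -0.51  0.24] [ 0.003  0.012  0.009  0.001  0.002 -0.   ] 0.0003 [-0.08  0.37 -0.06 -0.   -1.12 -1.47]
24.6 [ 0.6294 -0.2411  0.2029] [-3.1396  0.0245 -3.1225] [ 0.44 -0.01 -0.58] [-0.001 -0.014 -0.007 -0.001 -0.001 -0.001] 0.0006 [-0.08  0.36 -0.06 -0.   -1.12 -1.47]
```

View pics/c18.png

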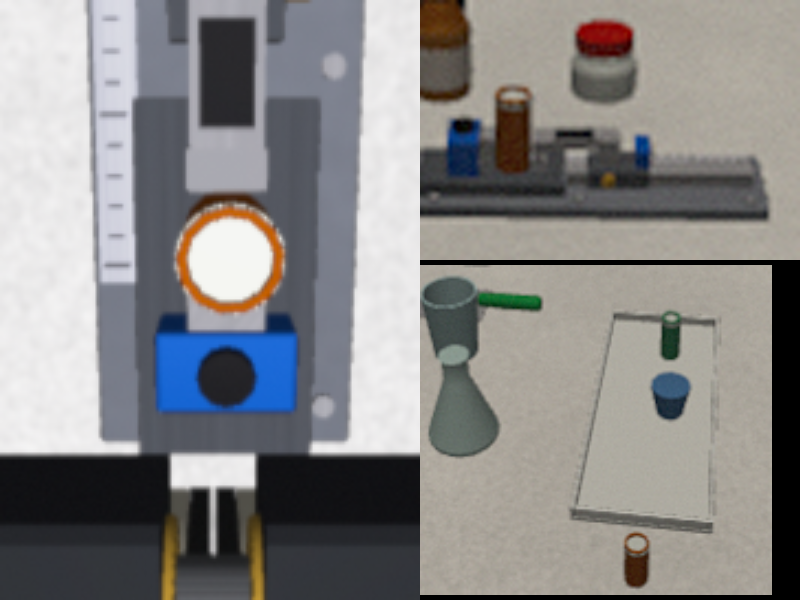

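```bash
python3 - <<'E'
from h import *
import pickle
st,_=pickle.load(open("w18.pkl","rb")); st1,_=pickle.load(open("w11.pkl","rb"))
B=lambda x,y:[(x+.5)/3+249.5,(y+.5)/3+59.5]
f=lambda p,z,s:onz("wrist",p,z,s).round(4).tolist()
print("now rim",f([B(230,257)],.089,st),"jaw top front",f([B(228,190)],.054,st),"bed y edges",f([B(134,190),B(322,190)],.024,st), "anvil block rear top", f([B(228,332)],.054,st))
print("before rim",f([B(213,390)],.089,st1),"jaw top",f([B(211,235)],.054,st1),"anvil rear",f([B(211,490)],.054,st1))
E
```

```text
now rim [[0.5961, -0.2378, 0.089]] jaw top front [[0.5813, -0.2382, 0.054]] bed y edges [[0.5841, -0.2683, 0.024], [0.5829, -0.2072, 0.024]] anvil block rear top [[0.6241, -0.2372, 0.054]]
before rim [[0.5822, -0.2378, 0.089]] jaw top [[0.5454, -0.239, 0.054]] anvil rear [[0.6232, -0.2373, 0.054]]
```

The measurements agree. The tube axis is 14 to 15 mm ahead of the jaw face, against a radius of 14.4 mm, and it is 0.1 mm off the bed's centreline. The jaw has travelled 36 mm and the force reads about zero. Handing in.

```bash
python3 -c "
from station import *
print(job_done())"
```

```text
the job is handed in; nothing more can be done
None
```

I took the larger amber tube from the tray, stood it on the caliper bed midway across, let go, and closed the sliding jaw on it by the thumb block. I handed in at about 24.6 s of the 72 s.

**Push:** I pushed low on the block in steps of about 1 mm. The slide dragged with 4–5 N, and the push ended at 8.8 N against the anvil. The force sensor jitters by about 1 N. The fingers then backed straight off, and the arm is parked 0.20 m up, clear of everything, reading about zero force.

**Last checks:**
- **Tube:** it stands upright between the jaws, about 0.1 mm off the bed's centreline.
- **Fit:** the tube's axis is 14–15 mm ahead of the jaw face. Half the 28.8 mm grip width is 14.4 mm, so this agrees with the tube touching the jaw. The jaw travelled about 36 mm.
- **Other things:** those in the last close-ups (green tube, crucible, small tube, beaker, flask, jar) look where they were. I did not measure them, or check the reagent bottle, dish and spatula closely.

**Less certain:**
- **Rubbing:** friction on the block reached about 5 N downward at the final push. I eased it during the slide.
- **Jaw tilt:** I judged it only by eye in the pictures, where it looked square.
- **Squeeze on the glass:** this was not measured directly. It follows from the push less the drag, about 4 N.

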